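Click the battery pack into the charger past its sprung dust cover

TASK

Put the cordless-tool battery pack on charge in the bench charger. The charger's dust cover springs shut by itself, so lift its lip with the pack's low front end and hold the cover open with the pack while you bring it over the bay, stem towards the lip side; then press the pack straight down, firmly but gently, until it clicks home on the floor of the bay under the two sprung latches, and let go. Do not force the cover or the charger, and leave the other things on the table where they are.

Things in the scene. Friction and masses are not known exactly. Their poses are not given: they have to be found in the camera images.
- pack: black battery pack, 0.15-0.3 kg, standing loose left or right of the charger. Low foot 54 mm long (x), 36 wide (y), 24 high, with a latch groove 2.5 deep along both sides, 8 to 16 mm up; on it a stem 32 long (x), 30 wide (y), from 24 to 84 mm up at the rear end. Origin: centre of the foot's underside; x points from the stem to the free front end. Grasp the stem across y
- pack_stem (a point): on the axis of the pack's stem, 11 mm behind (-x) and 62 mm above the pack's origin: a good grip point; axes as the pack. Grip it firmly (up to 60 N does no harm), for the cover twists the pack in the hand
- pack_nose (a point): middle of the top front edge of the pack's foot, 27 mm ahead (+x) and 24 mm above the pack's origin; behind it the foot is a free ledge, 22 mm back to the stem
- charger: grey bench charger screwed to the table. Origin: under the centre of the bay at table height; x points to the cover's hinge, away from the robot at yaw 0. Bay block x -34 mm (upright front face; a foot plate 8 high juts 2 out below) to +40, y -34 to +34, rim 42 high; hump behind to x +74, 40 high; lugs 5 high to y -52, +52. Pressing home takes 10 to 15 N; the floor is rigid, felt as a sharp rise
- pocket (a point): centre of the bay's floor, 22 mm above the table, axes as the charger: where the pack's origin is when home. The bay is 56.5 mm (x) by 38 (y), 20 deep, with a 2 mm lead-in. Sprung latches in its long sides meet the foot 6 mm below the rim; sprung pins in the floor push up 5 to 7 N over the last 4 mm: let go before both latches have snapped into the groove, just above the floor, the pack pops up
- cover (a joint): angle of the charger's black dust cover, rad: 0 shut, grows as it opens up and back, stop at 1.8. A spring always shuts it: 0.12 N m when shut, 0.21 N m at 1.3 rad (1.5 N at the lip, up to 10 N near the hinge). Plate 3 mm thick, 56 wide; shut, its underside is 44 mm above the table. With the pack home it leans on the stem at about 1.1 rad
- cover_hinge (a point): middle of the cover's hinge line (along the charger's y), 36 mm behind (+x) the charger's origin, 46 mm above the table. Pushed straight back at a low angle, the lip wedges against the stem; a nose that follows the lip's arc about this line does not
- cover_lip (a point): middle of the free edge of the cover's lip, underside; moves with the cover. Shut: 44.6 mm in front (-x) of the charger's origin, 44 mm above the table. The lip is 24 mm wide (y) and stands out 10 mm in front of the bay's front face, free beneath
- label_roll: roll of white labels, 70 x 94 x 52 mm, on the other side of the charger from the pack; leave it alone. Origin: centre of its underside
- corner_cube: grey aluminium corner cube, 31 mm, right of the charger; leave it alone. Origin: centre of its underside
- bracket: small grey angle bracket, 34 x 40 x 40 mm, right of the charger; leave it alone. Origin: centre of its underside
- clamp: orange spring clamp on its side, 63 x 131 x 26 mm, left of the charger; leave it alone. Origin: centre of its underside
Not all that is in view belongs to the job. Leave any purple look-alike of the charger alone. What is shaped like the pack but yellow is not meant.

How it is judged:
On the way:
1. the cover is held open by the pack or the hand, with the pack lifted clear of the table (value of joint cover above 0.8 rad and height (world z) of pack above 0.035 m and horizontal distance between pack and pocket below 0.05 m and contact force between any of pack, the fingers, the arm and charger above 0.3 N), for 0.2 s.
At the end, for the whole second after the job is handed in: The pack stands upright in the bay, latched: within 3 mm and 0.09 rad of square, tilted less than 0.08 rad, its foot on the bay's floor to within 2 mm, released and at rest, with the cover resting against its stem (0.7 to 1.3 rad) (z of pack in the frame of pocket below 0.002 m and horizontal distance between pack and pocket below 0.003 m and angle between the x axis of pack and the x axis of charger, either way round below 0.09 rad and angle between pack's own z axis and vertical below 0.08 rad and value of joint cover between 0.7 and 1.3 rad and linear speed of pack below 0.01 m/s); the robot touches nothing.
It fails at once if the pack, while held, is pressed or knocked against the charger and its cover with more than 38 N, all contacts added up (a push home of 15 N makes about 25 N) (contact force between pack and charger above 38 N and contact force between the fingers and pack above 15 N).
It fails at once if the hand or arm presses on the charger or its cover with more than 20 N (contact force between any of the fingers, the arm and charger above 20 N).
It fails at once if the label roll, corner cube, bracket or clamp is moved by more than 20 mm (distance of any of label_roll, corner_cube, bracket, clamp from where it was at the start of the episode above 0.02 m).
It also fails if it takes over 72 s, if anything falls off the work surface, if the arm or the gripper's body presses on something with over 40 N, if the wrist force passes 120 N, or if a joint passes its speed limit or range.

ROBOT

A 6-joint arm with a two-finger parallel gripper is mounted at the origin on a cart in front of the work surface, level with it; the furniture and walls round the work are solid. World frame = base frame: x ahead of the robot, y to its left, z up, the work surface at z = 0. Lengths are in m, angles in rad, forces in N, time in s.
With the tool pointing down it reaches from about 0.375 to 0.9 m from the base axis. Payload 3.1 kg.
Tool frame: the origin (TCP) lies between the finger pads; the fingertips stand robot.finger_overhang ahead of it and the grasp point (between the pads) lies 3 mm ahead of it (robot.finger_overhang is the distance from the TCP to the fingertips, in m); z points along the fingers, y is the line along which they close (so a half turn about z gives the same grasp; the last joint's range is limited). The gripper opens to 87 mm and grips with 3 to 60 N. Pads are 19 mm wide; open, the fingers measure 117 mm over their backs; the gripper's body (75 mm by 190 mm) begins 51 mm behind the grasp point.
Start: joints at [-0.178, 0.527, 1.433, -0, 1.181, -0.178], TCP at [0.625, 0, 0.245] pointing down, gripper open.
Joint ranges: [-3.08, 3.08], [-0.75, 2.2], [0.22, 2.44], [-1.43, 4.57], [0, 2.65], [-2.85, 2.85]. Speed limits (rad/s): [2.79, 2.79, 3.14, 3.14, 3.14, 3.14].

INTERFACE

Orientations are given as a unit quaternion [x, y, z, w].
In Python, from rig import get_obs, vision, hand_in, nets, robot gives the robot as it stands.
- The arm moves only by the tool apply_moves, never from a script. Its argument "series" is a list of rows, each an object with "offset": the shift along the world's x, y, z in cm, a list of three; "rot": the turn, a rotation vector about the world's x, y, z in degrees, a list of three. A call has 1 to 20 rows; each row is the pose to reach, as a shift and turn from the pose commanded when the call began; what a row does not reach only later rows make up. A row lasts 1/10 s, in which the tool goes at most 50 mm and 8.59 degrees, less where a joint would pass 70% of its speed; a pose out of reach is approached as far as the arm can. A call with a gripper value outside its range is refused whole. "hand" is the opening, from 0 (shut) to 1 (fully open), set as the call begins (left out, the last holds). The fingers move at their own pace and stop on an object; "newtons" is the grip in N (left out, the last holds). Time passes only in rows, so rows that repeat a pose let the fingers close. It gives the time, the measured TCP pose, the force, the opening and the grip force at its end, in the units of the state.
- get_obs(): the state, without advancing time (a new reading comes with each control period).
- vision.camera(name): name is "scene" or "side" or "wrist"; returns the picture (480x640x3 uint8, red, green, blue); there is no depth.
- vision.calibration(name): a dict with "K" (3x3 intrinsics, pixels), "k1" (the pictures are not rectified: a ray, as slopes to the right and down, at radius r is drawn at 1 + k1 r^2 times it, then the intrinsics apply), "R" (3x3) and "t" (3): a world point X has camera coordinates R X + t. Camera axes: x right, y down, z forward; pixel columns grow to the right and rows downward; lengths in m; the calibration is good to about 2 mm. A picture is of the moment at which its call begins: read the wrist's pose just before it. calibration takes no time and is no camera call; for the wrist camera it gives the pose at the moment of the call.
- hand_in(): hands the job in; it is judged then, once.
Trained networks look in the newest picture that a camera, given by its name, has taken for a name from the list of things; names that differ only in an ending like _2 or _b are one class to them, and where a whole thing is asked for, a point or a joint stands for the part that bears it (a point fixed in the world has none). Each returns a list of dicts, best first, with "conf" (0 to 1); they miss things now and then, are a little off and sometimes report something else, mostly with a low value. They report only what shows in the picture. A call takes as long as a camera call. They do not tell look-alikes from the thing itself.
- nets.search_frame(camera, query): "centre" ([x, y, z] in m, in world coordinates, good to about 4 mm: the middle of the surface that is visible of it).
- nets.spot_point(camera, query): "centre" ([x, y, z] in m, in world coordinates, good to about 4 mm: a listed point, or the origin of a listed thing).
The state is a dict: "time": time; "q": joint angles; "joint_velocities": joint speeds; "joint_torque": joint torques, N m; "position": TCP position; "tool_rot": TCP orientation; "ft_force": force on the tool from outside, world axes, zero at the start; "moment": the same for the moment, N m; "grip_width": finger opening in m; "grip_force": force on a finger pad.
Only numpy, scipy, OpenCV 4.12 (cv2) and the standard library are available. Lean on these libraries where they do the work, as an engineer would, in place of code of your own. Each camera call takes 0.05 s, during which the arm holds its last target. There are 200 camera calls.

## Working session

There is one attempt and no reset: what is moved stays moved. The work goes in short steps, Python scripts to look and compute and a tool call to move; the robot and the scene stay as the last step left them, time stands still between calls to the robot, and variables do not carry over. Pictures are saved under pics/ and viewed, at most 10 in all, crops included, and the job is handed in when it is done.

Besides the shell and the picture viewer there is one more tool, called after "Emit:" as name(argument=value, ...) on one line, values as JSON. apply_moves: Moves the arm, as the interface text tells. Its arguments: {"type":"object","properties":{"series":{"type":"array"},"hand":{"type":"number"},"newtons":{"type":"number"}},"required":["series"]}

```bash
mkdir -p pics; cat > h.py <<'E'
import numpy as np, cv2
from rig import get_obs, vision, hand_in, nets, robot
def snap(c,f=None):
    im=vision.camera(c)
    if f: cv2.imwrite('pics/'+f,im[:,:,::-1])
    return im
def proj(c,X,cal=None):
    k=cal or vision.calibration(c); X=np.atleast_2d(X)
    p=X@np.array(k['R']).T+np.array(k['t']); s=p[:,:2]/p[:,2:]
    s=s*(1+k['k1']*(s**2).sum(1,keepdims=True)); K=np.array(k['K'])
    return np.c_[s,np.ones(len(s))]@K.T[:,:2]
def ray(c,uv,cal=None):
    k=cal or vision.calibration(c);K=np.array(k['K'])
    d=np.linalg.solve(K,[uv[0],uv[1],1])[:2];s=d.copy()
    for _ in range(20): s=d/(1+k['k1']*(s@s))
    R=np.array(k['R']);return -R.T@np.array(k['t']),R.T@np.r_[s,1]
def tri(obs): # list of (origin,dir)
    A=0;b=0
    for o,d in obs:
        d=d/np.linalg.norm(d);P=np.eye(3)-np.outer(d,d);A=A+P;b=b+P@o
    return np.linalg.solve(A,b)
def onz(c,uv,z,cal=None):
    o,d=ray(c,uv,cal);return o+d*(z-o[2])/d[2]
E
python3 - <<'E'
from h import *
np.set_printoptions(precision=4,suppress=True)
a=snap('scene');b=snap('side')
cv2.imwrite('pics/a.png',np.vstack([a[:,:,::-1]]));cv2.imwrite('pics/b.png',b[:,:,::-1])
print(robot, getattr(robot,'finger_overhang',None))
for c in('scene','side'):
  for q in('pack','pack_stem','pack_nose','charger','pocket','cover_lip','cover_hinge','label_roll','clamp','bracket','corner_cube'):
    r=nets.spot_point(c,q)
    print(c,q,[(np.round(x['centre'],3).tolist(),round(x['conf'],2),proj(c,x['centre'])[0].round().tolist()) for x in r[:3]])
E
```

```text
<Robot object at 0x7f8a19b58050> 0.022
scene pack [([0.457, 0.276, -0.002], 0.81, [216.0, 244.0]), ([0.522, 0.365, -0.003], 0.69, [205.0, 221.0])]
scene pack_stem [([0.452, 0.273, 0.061], 0.84, [212.0, 225.0]), ([0.517, 0.36, 0.06], 0.58, [203.0, 202.0])]
scene pack_nose [([0.53, 0.395, 0.023], 0.8, [197.0, 208.0]), ([0.478, 0.286, 0.023], 0.71, [217.0, 231.0])]
scene charger [([0.569, 0.089, 0.002], 0.88, [303.0, 243.0]), ([0.43, -0.06, -0.0], 0.85, [326.0, 300.0])]
scene pocket [([0.425, -0.057, 0.017], 0.9, [324.0, 295.0]), ([0.478, 0.284, 0.023], 0.71, [218.0, 231.0]), ([0.57, 0.091, 0.02], 0.55, [302.0, 237.0])]
scene cover_lip [([0.53, 0.092, 0.044], 0.73, [293.0, 238.0])]
scene cover_hinge [([0.465, -0.056, 0.054], 0.97, [333.0, 271.0]), ([0.608, 0.089, 0.045], 0.74, [311.0, 222.0])]
scene label_roll [([0.469, -0.304, 0.001], 0.71, [438.0, 331.0])]
scene clamp [([0.638, 0.242, -0.003], 0.66, [269.0, 213.0])]
scene bracket [([0.622, -0.172, 0.001], 0.58, [408.0, 268.0])]
scene corner_cube [([0.574, -0.139, 0.003], 0.57, [387.0, 273.0])]
side pack [([0.459, 0.274, 0.0], 0.8
[... 410 characters left out ...]
0.007], 0.72, [318.0, 244.0])]
side pocket [([0.571, 0.09, 0.024], 0.87, [318.0, 233.0]), ([0.426, -0.058, 0.023], 0.87, [302.0, 303.0])]
side cover_lip [([0.529, 0.092, 0.041], 0.96, [301.0, 235.0]), ([0.381, -0.072, 0.044], 0.61, [286.0, 312.0])]
side cover_hinge [([0.464, -0.05, 0.045], 0.94, [315.0, 285.0]), ([0.61, 0.091, 0.046], 0.7, [331.0, 219.0])]
side label_roll [([0.466, -0.303, 0.003], 0.88, [402.0, 387.0])]
side clamp [([0.64, 0.243, 0.003], 0.63, [305.0, 197.0])]
side bracket [([0.619, -0.173, 0.005], 0.79, [414.0, 300.0]), ([0.482, 0.28, 0.022], 0.47, [243.0, 207.0])]
side corner_cube [([0.572, -0.134, -0.0], 0.64, [383.0, 301.0]), ([0.457, 0.274, -0.0], 0.15, [236.0, 220.0])]
```

```bash
python3 - <<'E'
import cv2
a=cv2.imread('pics/a.png')[170:350,160:480];b=cv2.imread('pics/b.png')[150:400,190:460]
cv2.imwrite('pics/ac.png',cv2.resize(a,None,fx=2.5,fy=2.5,interpolation=2));cv2.imwrite('pics/bc.png',cv2.resize(b,None,fx=2.4,fy=2.4,interpolation=2))
E
```

```text
(no output)
```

View pics/ac.png

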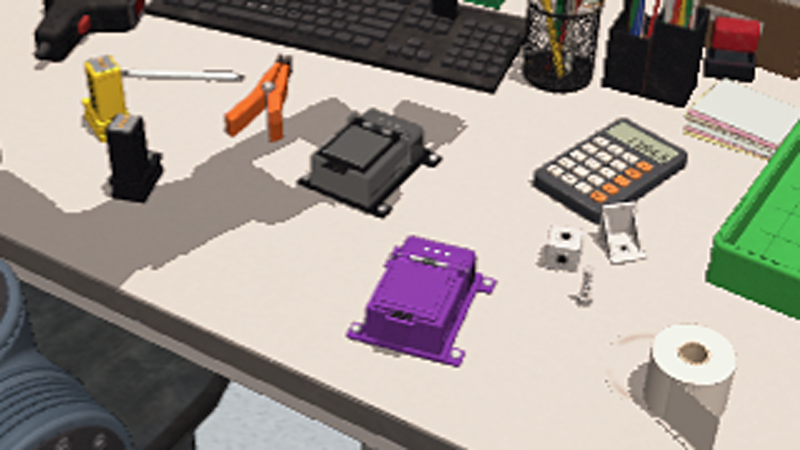

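View pics/bc.png

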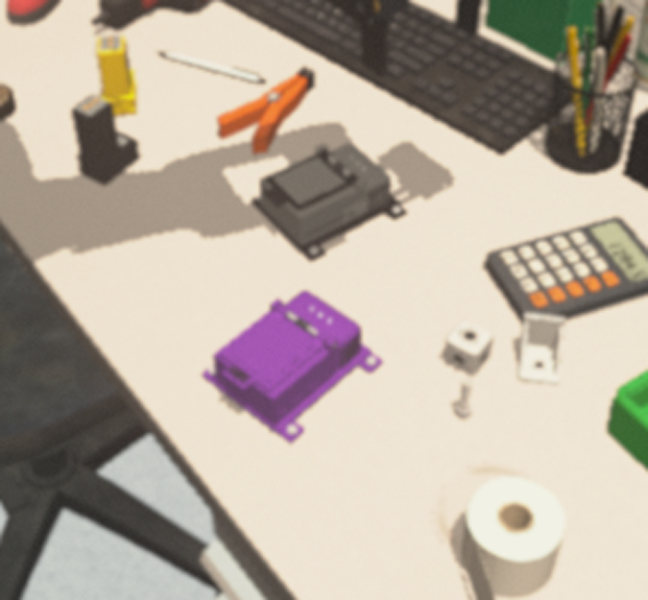

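The candidates are black pack (216,244 scene) and its yellow look-alike (205,221); I want the black one. There is a grey charger (303,243) and a purple look-alike (326,300); I want the grey one. The pack is on the left, with the label roll on the right. Next I'll check the wrist camera.

```bash
python3 - <<'E'
from h import *
np.set_printoptions(precision=4,suppress=True)
o=get_obs();print(o['time'],o['position'],o['tool_rot'],o['ft_force'])
k=vision.calibration('wrist');R=np.array(k['R']);print(k['K'],k['k1'],R,-R.T@np.array(k['t']))
print(proj('wrist',[[.57,.09,.0],[.457,.275,0],[.53,.09,.044]]))
E
```

```text
1.2 [0.625  0.     0.2445] [ 0.7071  0.7071 -0.     -0.    ] [ 0.4001 -0.2429 -0.322 ]
[[335.2295   0.     322.9516]
 [  0.     335.2295 235.4131]
 [  0.       0.       1.    ]] -0.0570405121483898 [[ 1.      0.0006  0.0004]
 [ 0.0005 -0.9562  0.2927]
 [ 0.0005 -0.2927 -0.9562]] [0.6248 0.0806 0.3845]
[[272.8473 124.6129]
 [154.4013 -64.3314]
 [225.479  123.8422]]
```

Emit:
apply_moves(series=[{"offset": [-3,5,0],"rot": [0,0,8]},{"offset": [-6,10,0],"rot": [0,0,16]},{"offset": [-9.5,15,0],"rot": [0,0,24]},{"offset": [-9.5,18,0],"rot": [0,0,32]},{"offset": [-9.5,18,0],"rot": [0,0,40]},{"offset": [-9.5,18,0],"rot": [0,0,48]},{"offset": [-9.5,18,0],"rot": [0,0,56]},{"offset": [-9.5,18,0],"rot": [0,0,64]},{"offset": [-9.5,18,0],"rot": [0,0,72]},{"offset": [-9.5,18,0],"rot": [0,0,80]},{"offset": [-9.5,18,0],"rot": [0,0,88]},{"offset": [-9.5,18,0],"rot": [0,0,90]},{"offset": [-9.5,18,0],"rot": [0,0,90]},{"offset": [-9.5,18,0],"rot": [0,0,90]}])

```text
time: 2.6
position: [0.53, 0.1801, 0.2446]
tool_rot: [0.0, 1.0, 0.0, 0.0]
ft_force: [-0.2, 0.1, 0.3]
grip_width: 0.0874
grip_force: 0.0
```

```bash
cat > look.py <<'E'
from h import *
import sys
np.set_printoptions(precision=4,suppress=True)
def look(f,qs=('pack','pack_stem','pack_nose','charger','pocket','cover_lip','cover_hinge')):
    k=vision.calibration('wrist');o=get_obs();snap('wrist',f);print(o['time'],o['position'],o['tool_rot'],o['ft_force'])
    for q in qs:
        r=nets.spot_point('wrist',q)
        print(q,[(np.round(x['centre'],4).tolist(),round(x['conf'],2),proj('wrist',x['centre'],k)[0].round().tolist()) for x in r[:3]])
    return k
if __name__=='__main__': look(sys.argv[1])
E
python3 look.py w1.png
```

```text
2.6 [0.53   0.1801 0.2446] [0.0005 1.     0.     0.0001] [-0.1689  0.1062  0.317 ]
pack [([0.4526, 0.278, 0.0034], 0.79, [412.0, 137.0]), ([0.5211, 0.3679, 0.0003], 0.6, [483.0, 198.0])]
pack_stem [([0.5165, 0.3606, 0.0604], 0.69, [503.0, 205.0]), ([0.4453, 0.2707, 0.0636], 0.63, [421.0, 129.0])]
pack_nose [([0.5253, 0.3917, 0.0238], 0.93, [512.0, 206.0]), ([0.4813, 0.2901, 0.0227], 0.74, [426.0, 165.0])]
charger [([0.427, -0.0555, -0.0015], 0.81, [112.0, 115.0]), ([0.5748, 0.089, -0.0001], 0.56, [248.0, 241.0])]
pocket [([0.5733, 0.0912, 0.0251], 0.85, [245.0, 247.0]), ([0.4283, -0.0616, 0.0223], 0.84, [93.0, 116.0])]
cover_lip [([0.5307, 0.0923, 0.0434], 0.66, [239.0, 214.0]), ([0.3814, -0.0707, 0.0445], 0.61, [63.0, 65.0]), ([0.6054, 0.0874, 0.0455], 0.35, [239.0, 280.0])]
cover_hinge [([0.4643, -0.0532, 0.0511], 0.85, [89.0, 152.0]), ([0.6102, 0.0866, 0.043], 0.7, [240.0, 283.0]), ([0.6402, 0.2437, -0.0016], 0.59, [373.0, 290.0])]
```

View pics/w1.png

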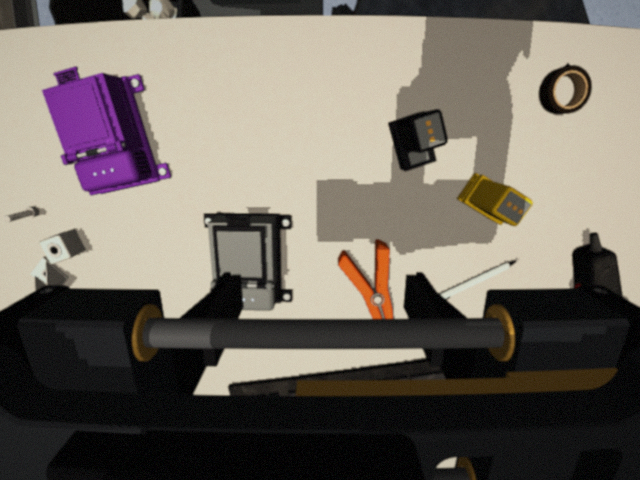

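The black pack is at (415,138), the yellow one at (495,198), the grey charger at (247,255) and the purple one at (105,130). I'll go closer to each for accurate poses.

Emit:
apply_moves(series=[{"offset": [-3,-4,-3]},{"offset": [-3.5,-9,-6]},{"offset": [-3.5,-9,-6]},{"offset": [-3.5,-9,-6]}])

```text
schema error: expected keys offset, rot
```

```bash
python3 - <<'E'
from look import *
import pickle
k=look('w2.png',('charger','pocket','cover_lip','cover_hinge'));pickle.dump(k,open('k2.p','wb'))
E
```

```text
3.0 [0.53   0.1801 0.2445] [0.0001 1.     0.     0.    ] [-0.8069  0.4961  0.1842]
charger [([0.5733, 0.0926, 0.001], 0.91, [250.0, 241.0]), ([0.4264, -0.06, -0.0022], 0.75, [108.0, 115.0]), ([0.4559, 0.2773, 0.0028], 0.18, [411.0, 140.0])]
pocket [([0.5738, 0.09, 0.0221], 0.93, [244.0, 247.0]), ([0.4269, -0.0617, 0.0232], 0.67, [93.0, 114.0])]
cover_lip [([0.534, 0.0908, 0.0412], 0.94, [239.0, 217.0]), ([0.3796, -0.0713, 0.0458], 0.71, [61.0, 62.0])]
cover_hinge [([0.4653, -0.0546, 0.0485], 0.77, [90.0, 153.0]), ([0.6091, 0.0879, 0.0455], 0.6, [240.0, 284.0])]
```

Emit:
apply_moves(series=[{"offset": [-3,5,0]},{"offset": [-6,10,0]},{"offset": [-8,14,0]},{"offset": [-8.5,18.5,0]},{"offset": [-8.5,18.5,0]},{"offset": [-8.5,18.5,0]}])

```text
schema error: expected keys offset, rot
```

```bash
python3 - <<'E'
from look import *
import pickle
k=look('w3.png',('pack','pack_stem','pack_nose'));pickle.dump(k,open('k3.p','wb'))
a=cv2.imread('pics/w2.png');b=cv2.imread('pics/w3.png')
k2=pickle.load(open('k2.p','rb'))
u=proj('wrist',[.572,.09,.02],k2)[0].astype(int);v=proj('wrist',[.46,.28,.03],k)[0].astype(int);print(u,v)
def crop(im,c,w,h):
    x=max(0,c[0]-w);y=max(0,c[1]-h);print(x,y);return cv2.resize(im[y:y+2*h,x:x+2*w],(800,600) if w/h==4/3 else None,interpolation=2)
cv2.imwrite('pics/w2c.png',crop(a,u,100,75));cv2.imwrite('pics/w3c.png',crop(b,v,100,75))
E
```

```text
3.25 [0.53   0.18   0.2445] [-0.  1. -0. -0.] [ 0.0258  0.8066 -0.1668]
pack [([0.5203, 0.3659, -0.0011], 0.75, [481.0, 197.0]), ([0.4568, 0.2782, 0.0022], 0.62, [412.0, 141.0])]
pack_stem [([0.4488, 0.2718, 0.061], 0.87, [421.0, 133.0]), ([0.5152, 0.3586, 0.0603], 0.84, [501.0, 204.0])]
pack_nose [([0.4813, 0.2903, 0.0232], 0.72, [426.0, 165.0]), ([0.5335, 0.3931, 0.0264], 0.69, [514.0, 214.0]), ([0.574, -0.1322, 0.0002], 0.37, [73.0, 241.0])]
[244 244] [420 144]
144 169
320 69
```

View pics/w2c.png

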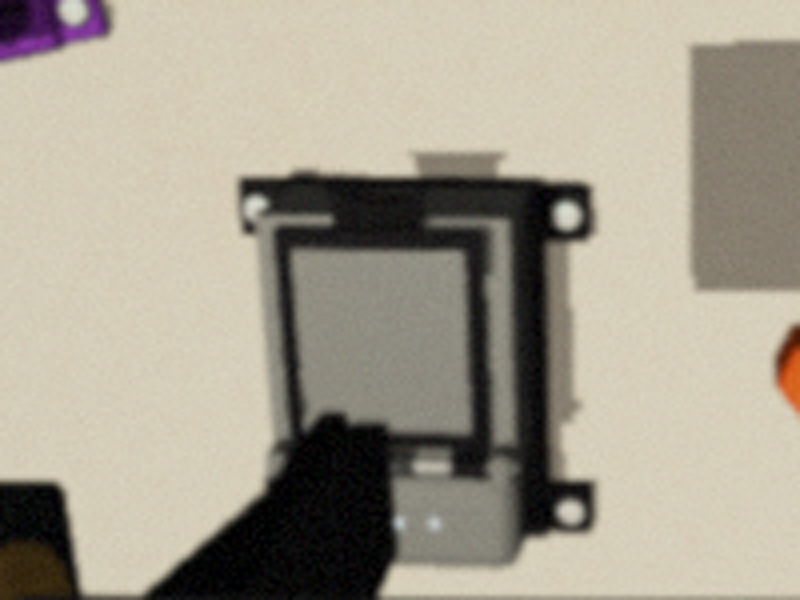

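View pics/w3c.png

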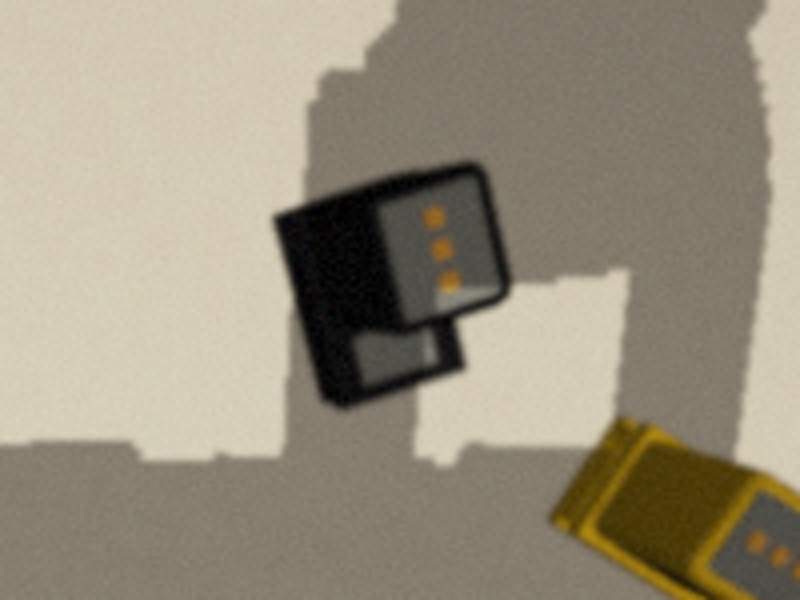

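```bash
python3 - <<'E'
from h import *
np.set_printoptions(precision=4,suppress=True)
import pickle
k2=pickle.load(open('k2.p','rb'));k3=pickle.load(open('k3.p','rb'))
f=lambda u,v,z:onz('wrist',(144+u/4,169+v/4),z,k2)
g=lambda u,v,z:onz('wrist',(320+u/4,69+v/4),z,k3)
A,B,C=f(567,213,.005),f(570,511,.005),f(257,206,.005)
print('screws',A,B,C,'yaw',np.arctan2(*(B-A)[1::-1]),np.arctan2(*(C-A)[[0,1]]*[1,-1]))
for n,p in dict(plate=[(276,228),(486,230),(488,475)],inset=[(290,250),(470,250),(475,437)]).items():
  P=[f(*q,.047) for q in p];print(n,*P,np.arctan2(*(P[2]-P[1])[1::-1]))
P=[g(*q,.084) for q in [(377,200),(482,170),(508,292),(405,328)]];print('stem top',*P,np.mean(P,0))
print([np.degrees(np.arctan2(*(P[j]-P[i])[1::-1])) for i,j in((1,2),(0,3),(0,1),(3,2))])
P=[g(*q,.0) for q in [(278,215),(340,405)]];print('foot left bottom',*P,np.degrees(np.arctan2(*(P[1]-P[0])[1::-1])))
P=[g(*q,.024) for q in [(355,390),(463,368)]];print('front top',*P,np.mean(P,0),np.degrees(np.arctan2(*(P[1]-P[0])[1::-1])))
E
```

```text
screws [0.5495 0.1365 0.005 ] [0.6463 0.1343 0.005 ] [0.5473 0.0452 0.005 ] yaw -0.023242002215372187 -0.02401978592352065
plate [0.5424 0.0646 0.047 ] [0.5429 0.1199 0.047 ] [0.6134 0.1169 0.047 ] -0.04321989051554473
inset [0.5484 0.0677 0.047 ] [0.5484 0.1155 0.047 ] [0.6019 0.1139 0.047 ] -0.02884831766366344
stem top [0.437  0.2582 0.084 ] [0.4306 0.2804 0.084 ] [0.4558 0.2884 0.084 ] [0.4638 0.2663 0.084 ] [0.4468 0.2733 0.084 ]
[np.float64(17.67872243128439), np.float64(16.846248309830642), np.float64(106.1537784375429), np.float64(109.6853726775472)]
foot left bottom [0.4378 0.253  0.    ] [0.4895 0.2735 0.    ] 21.631543830484762
front top [0.483  0.2714 0.024 ] [0.477  0.2999 0.024 ] [0.48   0.2856 0.024 ] 101.86940232817057
```

The wrist view shows the charger's screws at (286,222) and (286,297), and the pack's stem top centred near (430,131). I'll redo both closer, with full rows this time.

Emit:
apply_moves(series=[{"offset": [-3,-4,-3],"rot": [0,0,0]},{"offset": [-6,-9,-6],"rot": [0,0,0]},{"offset": [-6,-9,-6],"rot": [0,0,0]},{"offset": [-6,-9,-6],"rot": [0,0,0]}])

```text
time: 3.85
position: [0.4668, 0.0885, 0.1831]
tool_rot: [0.002, 1.0, -0.0, -0.003]
ft_force: [0.0, 0.9, -0.2]
grip_width: 0.0871
grip_force: 0.0
```

```bash
python3 - <<'E'
from look import *
import pickle
k=look('w4.png',('charger','pocket','cover_lip','cover_hinge'));pickle.dump(k,open('k4.p','wb'))
E
```

```text
3.85 [0.4668 0.0885 0.1831] [ 0.0015  1.     -0.     -0.0031] [ 0.013   0.8612 -0.2357]
charger [([0.5714, 0.0936, 0.0022], 0.82, [328.0, 314.0]), ([0.4259, -0.057, -0.0053], 0.64, [175.0, 178.0]), ([0.4818, 0.2916, 0.024], 0.64, [535.0, 240.0])]
pocket [([0.4263, -0.0586, 0.0189], 0.89, [163.0, 182.0])]
cover_lip [([0.5293, 0.0888, 0.0449], 0.67, [324.0, 297.0]), ([0.3828, -0.0705, 0.0435], 0.65, [128.0, 133.0])]
cover_hinge [([0.4639, -0.0538, 0.0495], 0.97, [158.0, 230.0]), ([0.6074, 0.0857, 0.0455], 0.81, [321.0, 368.0])]
```

Emit:
apply_moves(series=[{"offset": [-3,4,0],"rot": [0,0,6]},{"offset": [-6,8,0],"rot": [0,0,12]},{"offset": [-8,12,0],"rot": [0,0,18]},{"offset": [-9,16,0],"rot": [0,0,18]},{"offset": [-9,18.5,0],"rot": [0,0,18]},{"offset": [-9,18.5,0],"rot": [0,0,18]},{"offset": [-9,18.5,0],"rot": [0,0,18]}])

```text
time: 4.8
position: [0.3802, 0.276, 0.1849]
tool_rot: [-0.158, 0.987, -0.0, 0.001]
ft_force: [-0.2, -0.1, -0.7]
grip_width: 0.0871
grip_force: 0.0
```

```bash
python3 - <<'E'
from look import *
import pickle
k=look('w5.png',('pack','pack_stem','pack_nose'));pickle.dump(k,open('k5.p','wb'))
a=cv2.imread('pics/w4.png');b=cv2.imread('pics/w5.png')
k2=pickle.load(open('k4.p','rb'))
u=proj('wrist',[.57,.09,.03],k2)[0].astype(int);v=proj('wrist',[.455,.277,.04],k)[0].astype(int);print(u,v)
def crop(im,c,w,h):
    x=max(0,c[0]-w);y=max(0,c[1]-h);print(x,y);return cv2.resize(im[y:y+2*h,x:x+2*w],None,fx=4,fy=4,interpolation=2)
cv2.imwrite('pics/w4c.png',crop(a,u,100,75));cv2.imwrite('pics/w5c.png',crop(b,v,100,75))
E
```

```text
4.8 [0.3802 0.276  0.1849] [-0.1579  0.9875 -0.      0.0007] [-0.2306 -0.1201 -0.7242]
pack [([0.5236, 0.3654, 0.0005], 0.92, [358.0, 356.0]), ([0.4544, 0.2793, 0.0028], 0.91, [304.0, 284.0])]
pack_stem [([0.5141, 0.3587, 0.0617], 0.79, [361.0, 386.0]), ([0.4454, 0.2731, 0.0634], 0.59, [296.0, 303.0])]
pack_nose [([0.5322, 0.3874, 0.0244], 0.82, [376.0, 381.0]), ([0.4817, 0.2871, 0.0223], 0.73, [302.0, 317.0])]
[324 326] [299 300]
224 251
199 225
```

View pics/w4c.png

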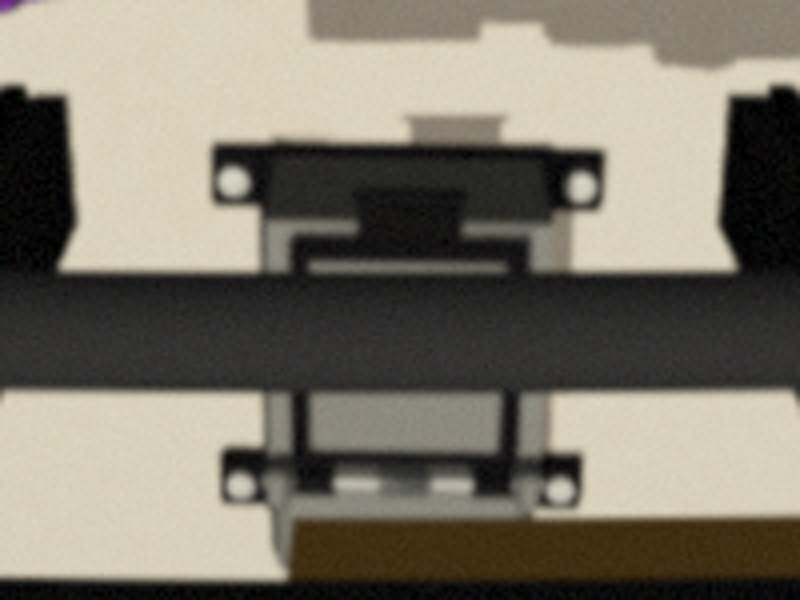

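View pics/w5c.png

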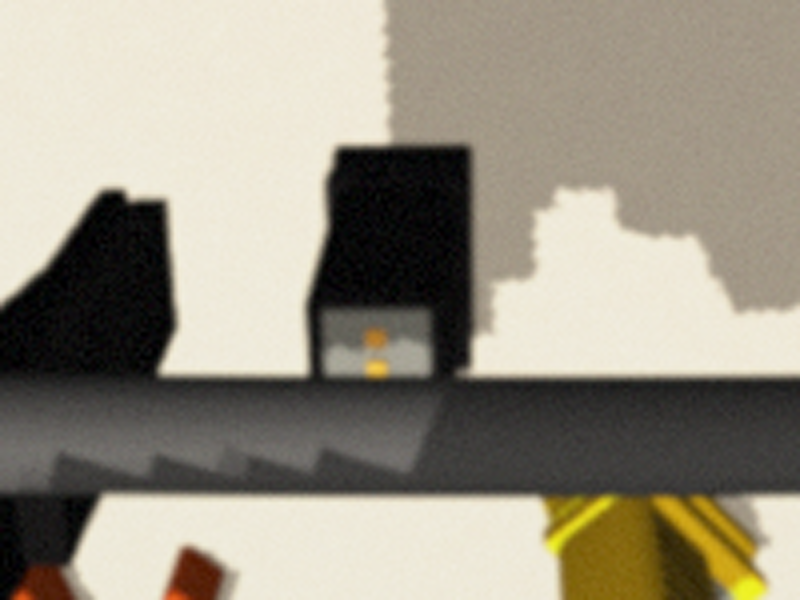

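```bash
python3 - <<'E'
from h import *
np.set_printoptions(precision=4,suppress=True)
import pickle
k4=pickle.load(open('k4.p','rb'));k5=pickle.load(open('k5.p','rb'))
f=lambda u,v,z:onz('wrist',(224+u/4,251+v/4),z,k4)[:2]
g=lambda u,v,z:onz('wrist',(199+u/4,225+v/4),z,k5)[:2]
S=[f(*p,.005) for p in [(234,181),(582,186),(240,486),(560,489)]]
print('screws',*S,'mean',np.mean(S,0)); a=lambda p,q:np.arctan2(*(q-p)[::-1])
print('yaw',a(S[0],S[2]),a(S[1],S[3]),a(S[0],S[1])-np.pi/2,a(S[2],S[3])-np.pi/2)
print('footplate front',f(214,146,.008),f(603,152,.008),'rim front',f(264,218,.042),f(553,220,.042))
L=f(357,188,.045),f(465,190,.045);print('lip',*L,np.mean(L,0),'plate sides',f(292,240,.047),f(528,240,.047),f(300,490,.047),f(515,490,.047))
B=[g(338,147,0),g(470,147,0)];print('rear bottom',*B,np.mean(B,0),np.degrees(a(*B))-90)
T=[g(320,307,.084),g(434,307,.084)];print('stem top rear',*T,np.mean(T,0),np.degrees(a(*T))-90)
E
```

```text
screws [0.5491 0.0457] [0.5509 0.1373] [0.6461 0.0434] [0.6475 0.1351] mean [0.5984 0.0904]
yaw -0.02325630963818688 -0.02337353023111664 -0.01883798789187141 -0.014432248085263888
footplate front [0.5376 0.0413] [0.5396 0.1419] rim front [0.5399 0.0573] [0.5406 0.1252]
lip [0.5306 0.0794] [0.5312 0.1042] [0.5309 0.0918] plate sides [0.5429 0.0642] [0.5431 0.1189] [0.6131 0.0643] [0.6133 0.1177]
rear bottom [0.4384 0.2519] [0.4276 0.2845] [0.433  0.2682] 18.239038546342087
stem top rear [0.4377 0.2577] [0.4305 0.2795] [0.4341 0.2686] 18.329235201197363
```

Measured results:
- **Charger:** origin about (0.5746, 0.0907), yaw -0.02.
- **Pack:** origin about (0.457, 0.2767), yaw 18°, and stem at (0.4465, 0.2733).

The rim and foot sizes agree with the text. Next is the grasp.

Emit:
apply_moves(series=[{"offset": [3.3,-0.1,-1],"rot": [0,0,0]},{"offset": [6.6,-0.2,-2],"rot": [0,0,0]},{"offset": [6.6,-0.2,-4],"rot": [0,0,0]},{"offset": [6.6,-0.2,-7],"rot": [0,0,0]},{"offset": [6.6,-0.2,-9.5],"rot": [0,0,0]},{"offset": [6.6,-0.2,-11],"rot": [0,0,0]},{"offset": [6.6,-0.2,-12],"rot": [0,0,0]},{"offset": [6.6,-0.2,-12],"rot": [0,0,0]},{"offset": [6.6,-0.2,-12],"rot": [0,0,0]},{"offset": [6.6,-0.2,-12],"rot": [0,0,0]}])

```text
time: 6.0
position: [0.4467, 0.2731, 0.0654]
tool_rot: [-0.156, 0.988, 0.0, 0.001]
ft_force: [-0.2, 0.5, 0.6]
grip_width: 0.087
grip_force: 0.0
```

Emit:
apply_moves(series=[{"offset": [0,0,0],"rot": [0,0,0]},{"offset": [0,0,0],"rot": [0,0,0]},{"offset": [0,0,0],"rot": [0,0,0]},{"offset": [0,0,0],"rot": [0,0,0]},{"offset": [0,0,0],"rot": [0,0,0]},{"offset": [0,0,0],"rot": [0,0,0]},{"offset": [0,0,0],"rot": [0,0,0]},{"offset": [0,0,0],"rot": [0,0,0]}], hand=0.2, newtons=55)

```text
time: 6.8
position: [0.446, 0.273, 0.0645]
tool_rot: [-0.156, 0.988, -0.0, -0.0]
ft_force: [0.2, 0.1, 0.5]
grip_width: 0.0313
grip_force: 0.5
```

Emit:
apply_moves(series=[{"offset": [0,0,0],"rot": [0,0,0]},{"offset": [0,0,0],"rot": [0,0,0]},{"offset": [0,0,0],"rot": [0,0,0]},{"offset": [0,0,0],"rot": [0,0,0]}], hand=0, newtons=55)

```text
time: 7.2
position: [0.4458, 0.273, 0.0644]
tool_rot: [-0.156, 0.988, -0.0, -0.0]
ft_force: [0.2, 0.1, -2.6]
grip_width: 0.0293
grip_force: 55.0
```

The pack is held at 55 N. I'll lift it, align to the charger's yaw, and then touch the block's left side and front face lightly with the foot, which fixes the pack relative to the charger in y and x.

Emit:
apply_moves(series=[{"offset": [0,0,3],"rot": [0,0,0]},{"offset": [0,0,6],"rot": [0,0,0]},{"offset": [0,0,9],"rot": [0,0,0]},{"offset": [3,-3,10],"rot": [0,0,-5]},{"offset": [6,-6,10],"rot": [0,0,-10]},{"offset": [9,-9,10],"rot": [0,0,-15]},{"offset": [11.8,-12.2,10],"rot": [0,0,-19.15]},{"offset": [11.8,-12.2,10],"rot": [0,0,-19.15]},{"offset": [11.8,-12.2,8],"rot": [0,0,-19.15]},{"offset": [11.8,-12.2,5],"rot": [0,0,-19.15]},{"offset": [11.8,-12.2,3],"rot": [0,0,-19.15]},{"offset": [11.8,-12.2,1.6],"rot": [0,0,-19.15]},{"offset": [11.8,-12.2,1.6],"rot": [0,0,-19.15]},{"offset": [11.8,-12.2,1.6],"rot": [0,0,-19.15]},{"offset": [11.8,-12.2,1.6],"rot": [0,0,-19.15]}])

```text
time: 8.7
position: [0.5648, 0.1513, 0.0816]
tool_rot: [0.01, 1.0, 0.0, 0.001]
ft_force: [-0.4, -0.0, -1.4]
grip_width: 0.0296
grip_force: 55.0
```

```bash
python3 - <<'E'
from h import *
o=get_obs();print(o['position'],o['tool_rot'],o['ft_force'],o['moment'],o['time'])
k=vision.calibration('wrist');a=snap('wrist','w6.png');b=snap('side','s6.png')
A=cv2.imread('pics/w6.png');B=cv2.imread('pics/s6.png')[150:300,230:390]
cv2.imwrite('pics/v6.png',np.hstack([cv2.resize(A[200:400,220:420],(400,400)),cv2.resize(B,(400,400))]))
E
```

```text
[0.56479414 0.15127515 0.08161336] [9.87908077e-03 9.99950596e-01 9.85901534e-05 1.09561991e-03] [-0.44728104 -0.00140193 -1.37033532] [ 0.1196353  -0.05400135  0.02675682] 8.7
```

View pics/v6.png

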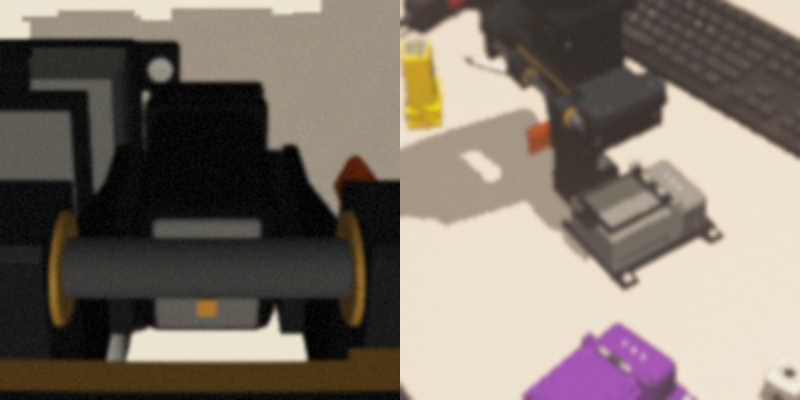

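The pack is held upright beside the block, with the gap at about (140,150) in the left panel. Now I'll step in -y in small steps.

Emit:
apply_moves(series=[{"offset": [0,-0.2,0],"rot": [0,0,0]},{"offset": [0,-0.4,0],"rot": [0,0,0]},{"offset": [0,-0.55,0],"rot": [0,0,0]},{"offset": [0,-0.55,0],"rot": [0,0,0]},{"offset": [0,-0.55,0],"rot": [0,0,0]}])

```text
time: 9.3
position: [0.564, 0.1454, 0.0806]
tool_rot: [0.01, 1.0, 0.0, 0.0]
ft_force: [0.3, 0.0, -1.8]
grip_width: 0.0293
grip_force: 55.0
```

Emit:
apply_moves(series=[{"offset": [0,-0.05,0],"rot": [0,0,0]},{"offset": [0,-0.1,0],"rot": [0,0,0]},{"offset": [0,-0.1,0],"rot": [0,0,0]}])

```text
time: 9.6
position: [0.564, 0.1445, 0.0805]
tool_rot: [0.01, 1.0, -0.0, -0.0]
ft_force: [-0.0, 0.6, -2.5]
grip_width: 0.0295
grip_force: 55.0
```

Emit:
apply_moves(series=[{"offset": [0,-0.05,0],"rot": [0,0,0]},{"offset": [0,-0.1,0],"rot": [0,0,0]},{"offset": [0,-0.1,0],"rot": [0,0,0]}])

```text
time: 9.9
position: [0.564, 0.1435, 0.0805]
tool_rot: [0.01, 1.0, -0.0, -0.0]
ft_force: [0.5, -0.2, -1.9]
grip_width: 0.0298
grip_force: 55.0
```

Emit:
apply_moves(series=[{"offset": [0,-0.05,0],"rot": [0,0,0]},{"offset": [0,-0.05,0],"rot": [0,0,0]},{"offset": [0,-0.05,0],"rot": [0,0,0]}])

```text
time: 10.2
position: [0.564, 0.143, 0.0805]
tool_rot: [0.01, 1.0, -0.0, -0.0]
ft_force: [0.4, 0.3, -1.3]
grip_width: 0.0295
grip_force: 55.0
```

Emit:
apply_moves(series=[{"offset": [0,-0.05,0],"rot": [0,0,0]},{"offset": [0,-0.05,0],"rot": [0,0,0]},{"offset": [0,-0.05,0],"rot": [0,0,0]}])

```text
time: 10.5
position: [0.564, 0.1425, 0.0805]
tool_rot: [0.01, 1.0, -0.0, -0.0]
ft_force: [0.3, 0.2, -1.7]
grip_width: 0.0294
grip_force: 55.0
```

Emit:
apply_moves(series=[{"offset": [0,-0.05,0],"rot": [0,0,0]},{"offset": [0,-0.05,0],"rot": [0,0,0]},{"offset": [0,-0.05,0],"rot": [0,0,0]}])

```text
time: 10.8
position: [0.564, 0.1423, 0.0806]
tool_rot: [0.01, 1.0, 0.0, 0.0]
ft_force: [0.8, 2.2, -1.3]
grip_width: 0.0299
grip_force: 55.0
```

Contact came at TCP y 0.1424, so the charger centre is at y ≈ 0.0902, 0.5 mm from the camera's figure. Now around to the front, staying low.

Emit:
apply_moves(series=[{"offset": [0,0.5,0],"rot": [0,0,0]},{"offset": [0,1,0],"rot": [0,0,0]},{"offset": [-2.5,1,0],"rot": [0,0,0]},{"offset": [-5,1,0],"rot": [0,0,0]},{"offset": [-8.1,1,0],"rot": [0,0,0]},{"offset": [-8.1,1,0],"rot": [0,0,0]},{"offset": [-8.1,-2,0],"rot": [0,0,0]},{"offset": [-8.1,-4,-0.3],"rot": [0,0,0]},{"offset": [-8.1,-5,-0.5],"rot": [0,0,0]},{"offset": [-8.1,-5,-0.5],"rot": [0,0,0]},{"offset": [-7.6,-5,-0.5],"rot": [0,0,0]},{"offset": [-7.1,-5,-0.5],"rot": [0,0,0]},{"offset": [-6.7,-5,-0.5],"rot": [0,0,0]},{"offset": [-6.5,-5,-0.5],"rot": [0,0,0]},{"offset": [-6.5,-5,-0.5],"rot": [0,0,0]},{"offset": [-6.5,-5,-0.5],"rot": [0,0,0]}])

```text
time: 12.4
position: [0.4987, 0.0923, 0.0755]
tool_rot: [0.01, 1.0, 0.0, -0.0]
ft_force: [-0.0, 0.2, -2.4]
grip_width: 0.0293
grip_force: 55.0
```

Emit:
apply_moves(series=[{"offset": [0.05,0,0],"rot": [0,0,0]},{"offset": [0.1,0,0],"rot": [0,0,0]},{"offset": [0.1,0,0],"rot": [0,0,0]}])

```text
time: 12.7
position: [0.5, 0.092, 0.0756]
tool_rot: [0.01, 1.0, -0.0, 0.0]
ft_force: [-0.0, -0.2, -2.1]
grip_width: 0.0296
grip_force: 55.0
```

Emit:
apply_moves(series=[{"offset": [0.05,0,0],"rot": [0,0,0]},{"offset": [0.1,0,0],"rot": [0,0,0]},{"offset": [0.1,0,0],"rot": [0,0,0]}])

```text
time: 13.0
position: [0.5011, 0.092, 0.0756]
tool_rot: [0.01, 1.0, -0.0, 0.0]
ft_force: [-0.5, 0.5, -1.3]
grip_width: 0.0299
grip_force: 55.0
```

Emit:
apply_moves(series=[{"offset": [0.05,0,0],"rot": [0,0,0]},{"offset": [0.05,0,0],"rot": [0,0,0]},{"offset": [0.05,0,0],"rot": [0,0,0]}])

```text
time: 13.3
position: [0.5015, 0.092, 0.0756]
tool_rot: [0.01, 1.0, -0.0, 0.0]
ft_force: [-0.1, 0.4, -0.6]
grip_width: 0.0297
grip_force: 55.0
```

Emit:
apply_moves(series=[{"offset": [0.05,0,0],"rot": [0,0,0]},{"offset": [0.05,0,0],"rot": [0,0,0]},{"offset": [0.05,0,0],"rot": [0,0,0]}])

```text
time: 13.6
position: [0.5017, 0.092, 0.0755]
tool_rot: [0.01, 1.0, 0.0, -0.0]
ft_force: [-0.3, -0.1, -1.5]
grip_width: 0.0298
grip_force: 55.0
```

Emit:
apply_moves(series=[{"offset": [0.05,0,0],"rot": [0,0,0]},{"offset": [0.05,0,0],"rot": [0,0,0]},{"offset": [0.05,0,0],"rot": [0,0,0]}])

```text
time: 13.9
position: [0.5017, 0.0921, 0.0754]
tool_rot: [0.01, 1.0, 0.0, -0.001]
ft_force: [-2.9, 0.1, -0.8]
grip_width: 0.0294
grip_force: 55.0
```

Contact with the front face came at TCP x 0.5017, which matches the camera. Home is therefore TCP ≈ (0.5627, 0.0904, 0.0865). I'll back off 6 mm and lift the lip along its arc about the hinge.

Emit:
apply_moves(series=[{"offset": [-0.3,0,0],"rot": [0,0,0]},{"offset": [-0.63,-0.03,0],"rot": [0,0,0]},{"offset": [-0.63,-0.03,0],"rot": [0,0,0]},{"offset": [-0.63,-0.03,0.6],"rot": [0,0,0]},{"offset": [-0.63,-0.03,1.1],"rot": [0,0,0]},{"offset": [-0.62,-0.03,1.5],"rot": [0,0,0]},{"offset": [-0.59,-0.03,1.85],"rot": [0,0,0]},{"offset": [-0.54,-0.03,2.2],"rot": [0,0,0]},{"offset": [-0.48,-0.03,2.6],"rot": [0,0,0]},{"offset": [-0.39,-0.03,2.97],"rot": [0,0,0]},{"offset": [-0.29,-0.03,3.33],"rot": [0,0,0]},{"offset": [-0.16,-0.03,3.69],"rot": [0,0,0]},{"offset": [-0.03,-0.03,4.04],"rot": [0,0,0]}])

```text
time: 15.2
position: [0.5022, 0.0917, 0.1162]
tool_rot: [0.01, 1.0, -0.0, -0.0]
ft_force: [0.5, -0.1, -4.1]
grip_width: 0.0298
grip_force: 55.0
```

Emit:
apply_moves(series=[{"offset": [0.16,0,0.34],"rot": [0,0,0]},{"offset": [0.32,0,0.68],"rot": [0,0,0]},{"offset": [0.51,0,1.0],"rot": [0,0,0]},{"offset": [0.72,-0.01,1.32],"rot": [0,0,0]},{"offset": [0.95,-0.02,1.63],"rot": [0,0,0]},{"offset": [1.18,-0.03,1.92],"rot": [0,0,0]},{"offset": [1.43,-0.03,2.21],"rot": [0,0,0]},{"offset": [1.69,-0.04,2.48],"rot": [0,0,0]},{"offset": [1.97,-0.05,2.73],"rot": [0,0,0]},{"offset": [2.26,-0.05,2.97],"rot": [0,0,0]},{"offset": [2.56,-0.06,3.2],"rot": [0,0,0]},{"offset": [2.87,-0.07,3.41],"rot": [0,0,0]},{"offset": [3.2,-0.07,3.61],"rot": [0,0,0]},{"offset": [3.53,-0.08,3.79],"rot": [0,0,0]}])

```text
time: 16.6
position: [0.5375, 0.091, 0.1541]
tool_rot: [0.01, 1.0, 0.0, -0.0]
ft_force: [-2.8, 0.5, -1.5]
grip_width: 0.0296
grip_force: 55.0
```

```bash
python3 - <<'E'
from h import *
o=get_obs();print(o['position'],o['tool_rot'],o['ft_force'],o['time'])
snap('side','s7.png');snap('scene','c7.png')
B=cv2.imread('pics/s7.png')[140:290,240:390];C=cv2.imread('pics/c7.png')[140:290,230:380]
cv2.imwrite('pics/v7.png',np.hstack([cv2.resize(C,(400,400)),cv2.resize(B,(400,400))]))
E
```

```text
[0.53748375 0.09098137 0.15406663] [ 1.00230352e-02  9.99949730e-01  3.35305954e-05 -2.73442683e-04] [-2.78230606  0.52256067 -1.45729776] 16.6
```

View pics/v7.png

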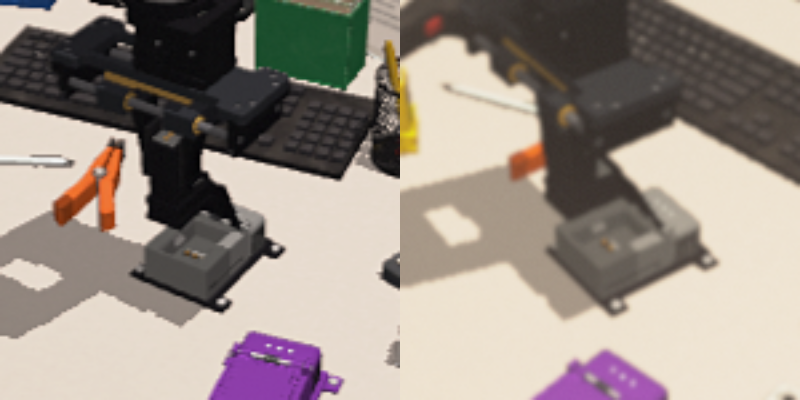

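The cover stands open on the pack's nose, at (240,200) in the left panel, and the bay is exposed. I'll continue over the bay and start down.

Emit:
apply_moves(series=[{"offset": [0.34,-0.01,0.16],"rot": [0,0,0]},{"offset": [0.68,-0.01,0.31],"rot": [0,0,0]},{"offset": [1.04,-0.02,0.43],"rot": [0,0,0]},{"offset": [1.4,-0.03,0.54],"rot": [0,0,0]},{"offset": [1.77,-0.04,0.63],"rot": [0,0,0]},{"offset": [2.14,-0.05,0.71],"rot": [0,0,0]},{"offset": [2.4,-0.05,0.71],"rot": [0,0,0]},{"offset": [2.52,-0.05,0.71],"rot": [0,0,0]},{"offset": [2.52,-0.05,0.71],"rot": [0,0,0]},{"offset": [2.52,-0.05,0.71],"rot": [0,0,0]}])

```text
time: 17.7
position: [0.5625, 0.0904, 0.1609]
tool_rot: [0.01, 1.0, -0.0, -0.0]
ft_force: [-3.5, -0.6, -0.7]
grip_width: 0.0296
grip_force: 55.0
```

Emit:
apply_moves(series=[{"offset": [0,0,-0.4],"rot": [0,0,0]},{"offset": [0,0,-0.8],"rot": [0,0,0]},{"offset": [0,0,-1.2],"rot": [0,0,0]},{"offset": [0,0,-1.6],"rot": [0,0,0]},{"offset": [0,0,-2.0],"rot": [0,0,0]},{"offset": [0,0,-2.4],"rot": [0,0,0]},{"offset": [0,0,-2.8],"rot": [0,0,0]},{"offset": [0,0,-3.2],"rot": [0,0,0]},{"offset": [0,0,-3.6],"rot": [0,0,0]},{"offset": [0,0,-4.0],"rot": [0,0,0]},{"offset": [0,0,-4.4],"rot": [0,0,0]},{"offset": [0,0,-4.8],"rot": [0,0,0]},{"offset": [0,0,-4.8],"rot": [0,0,0]},{"offset": [0,0,-4.8],"rot": [0,0,0]}])

```text
time: 19.1
position: [0.5594, 0.0906, 0.1111]
tool_rot: [0.01, 1.0, 0.0, -0.004]
ft_force: [-6.7, 0.1, -4.7]
grip_width: 0.03
grip_force: 55.0
```

The cover pushes the tool back 3 mm and tilts it 0.5°, so I'll compensate before entering the bay.

Emit:
apply_moves(series=[{"offset": [0.1,0,0],"rot": [0,-0.2,0]},{"offset": [0.2,0,0],"rot": [0,-0.4,0]},{"offset": [0.3,0,0],"rot": [0,-0.5,0]},{"offset": [0.3,0,0],"rot": [0,-0.5,0]},{"offset": [0.3,0,0],"rot": [0,-0.5,0]}])

```text
time: 19.6
position: [0.5613, 0.0906, 0.1113]
tool_rot: [0.01, 1.0, 0.0, -0.001]
ft_force: [-9.3, 0.1, -1.7]
grip_width: 0.0297
grip_force: 55.0
```

```bash
python3 - <<'E'
from h import *
o=get_obs();print(o['position'],o['tool_rot'],o['ft_force'],o['moment'],o['time'])
snap('side','s8.png');snap('wrist','w8.png')
B=cv2.imread('pics/s8.png')[170:270,270:370];C=cv2.imread('pics/w8.png')[200:400,220:420]
cv2.imwrite('pics/v8.png',np.hstack([cv2.resize(C,(400,400)),cv2.resize(B,(400,400))]))
E
```

```text
[0.56132851 0.09064119 0.1113263 ] [ 9.90400246e-03  9.99950649e-01  9.54201388e-05 -7.75377313e-04] [-9.33277092  0.05339403 -1.65433297] [ 0.0902267   1.70108721 -0.00545184] 19.6
```

View pics/v8.png

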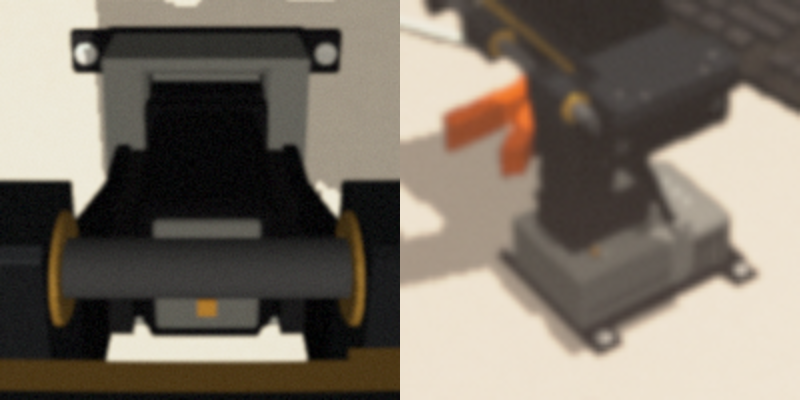

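The pack is centred on the bay laterally: stem at x≈206 in the crop, against the rim at 103–308. The foot is just above the rim, so I'll correct x a little and lower in small steps.

Emit:
apply_moves(series=[{"offset": [0.1,0,-0.1],"rot": [0,-0.1,0]},{"offset": [0.15,0,-0.2],"rot": [0,-0.15,0]},{"offset": [0.15,0,-0.3],"rot": [0,-0.15,0]},{"offset": [0.15,0,-0.4],"rot": [0,-0.15,0]},{"offset": [0.15,0,-0.4],"rot": [0,-0.15,0]},{"offset": [0.15,0,-0.4],"rot": [0,-0.15,0]}])

```text
time: 20.3
position: [0.5617, 0.0908, 0.107]
tool_rot: [0.01, 1.0, 0.0, -0.001]
ft_force: [-10.2, 0.4, -0.9]
grip_width: 0.0296
grip_force: 55.0
```

Emit:
apply_moves(series=[{"offset": [0.08,-0.02,-0.05],"rot": [0,-0.1,0]},{"offset": [0.08,-0.02,-0.1],"rot": [0,-0.1,0]},{"offset": [0.08,-0.02,-0.15],"rot": [0,-0.1,0]},{"offset": [0.08,-0.02,-0.2],"rot": [0,-0.1,0]},{"offset": [0.08,-0.02,-0.2],"rot": [0,-0.1,0]}])

```text
time: 20.8
position: [0.5626, 0.0906, 0.1051]
tool_rot: [0.01, 1.0, 0.0, 0.0]
ft_force: [-10.0, 0.7, -0.7]
grip_width: 0.0294
grip_force: 55.0
```

Emit:
apply_moves(series=[{"offset": [0,0,-0.05],"rot": [0,0,0]},{"offset": [0,0,-0.1],"rot": [0,0,0]},{"offset": [0,0,-0.15],"rot": [0,0,0]},{"offset": [0,0,-0.2],"rot": [0,0,0]},{"offset": [0,0,-0.2],"rot": [0,0,0]}])

```text
time: 21.3
position: [0.5633, 0.0906, 0.1034]
tool_rot: [0.01, 1.0, 0.0, 0.001]
ft_force: [-9.5, -0.2, 0.0]
grip_width: 0.0295
grip_force: 55.0
```

The pack enters freely. As the cover hands over to the stem I'll take the x lead back out.

Emit:
apply_moves(series=[{"offset": [-0.05,0,-0.05],"rot": [0,0.05,0]},{"offset": [-0.1,0,-0.1],"rot": [0,0.1,0]},{"offset": [-0.15,0,-0.15],"rot": [0,0.15,0]},{"offset": [-0.15,0,-0.2],"rot": [0,0.15,0]},{"offset": [-0.15,0,-0.2],"rot": [0,0.15,0]}])

```text
time: 21.8
position: [0.5637, 0.0905, 0.1019]
tool_rot: [0.01, 1.0, 0.0, 0.002]
ft_force: [-7.9, -0.2, -0.9]
grip_width: 0.0297
grip_force: 55.0
```

Emit:
apply_moves(series=[{"offset": [-0.1,0,-0.05],"rot": [0,0.1,0]},{"offset": [-0.2,0,-0.1],"rot": [0,0.2,0]},{"offset": [-0.25,0,-0.15],"rot": [0,0.3,0]},{"offset": [-0.25,0,-0.2],"rot": [0,0.3,0]},{"offset": [-0.25,0,-0.2],"rot": [0,0.3,0]}])

```text
time: 22.3
position: [0.5636, 0.0903, 0.1007]
tool_rot: [0.01, 1.0, 0.0, 0.002]
ft_force: [-6.3, 0.8, 0.5]
grip_width: 0.0296
grip_force: 55.0
```

Emit:
apply_moves(series=[{"offset": [-0.05,0,-0.05],"rot": [0,0.1,0]},{"offset": [-0.1,0,-0.1],"rot": [0,0.2,0]},{"offset": [-0.12,0,-0.15],"rot": [0,0.2,0]},{"offset": [-0.12,0,-0.2],"rot": [0,0.2,0]},{"offset": [-0.12,0,-0.2],"rot": [0,0.2,0]}])

```text
time: 22.8
position: [0.5636, 0.0902, 0.0993]
tool_rot: [0.01, 1.0, 0.0, 0.002]
ft_force: [-3.2, 0.6, 3.7]
grip_width: 0.0296
grip_force: 55.0
```

```bash
python3 - <<'E'
from h import *
o=get_obs();print(o['position'],o['tool_rot'],o['ft_force'],o['moment'],o['time'])
E
```

```text
[0.56358785 0.0902262  0.09929074] [1.00431952e-02 9.99947882e-01 5.05703581e-06 1.83488366e-03] [-3.20314544  0.5988477   3.67715529] [ 0.22100068  0.3520463  -0.00639478] 22.8
```

Fz is rising, so the latches are engaging. I'll press straight down.

Emit:
apply_moves(series=[{"offset": [0,0,-0.05],"rot": [0,0,0]},{"offset": [0,0,-0.1],"rot": [0,0,0]},{"offset": [0,0,-0.15],"rot": [0,0,0]},{"offset": [0,0,-0.2],"rot": [0,0,0]},{"offset": [0,0,-0.2],"rot": [0,0,0]}])

```text
time: 23.3
position: [0.5634, 0.0902, 0.0972]
tool_rot: [0.01, 1.0, -0.0, 0.002]
ft_force: [-2.4, 0.4, 4.3]
grip_width: 0.0296
grip_force: 55.0
```

Emit:
apply_moves(series=[{"offset": [0,0,-0.05],"rot": [0,0,0]},{"offset": [0,0,-0.1],"rot": [0,0,0]},{"offset": [0,0,-0.15],"rot": [0,0,0]},{"offset": [0,0,-0.2],"rot": [0,0,0]},{"offset": [0,0,-0.2],"rot": [0,0,0]}])

```text
time: 23.8
position: [0.5625, 0.0902, 0.0944]
tool_rot: [0.01, 1.0, 0.0, 0.0]
ft_force: [-1.7, 0.0, -1.2]
grip_width: 0.0297
grip_force: 55.0
```

Emit:
apply_moves(series=[{"offset": [0,0,-0.05],"rot": [0,0,0]},{"offset": [0,0,-0.1],"rot": [0,0,0]},{"offset": [0,0,-0.15],"rot": [0,0,0]},{"offset": [0,0,-0.2],"rot": [0,0,0]},{"offset": [0,0,-0.25],"rot": [0,0,0]},{"offset": [0,0,-0.3],"rot": [0,0,0]},{"offset": [0,0,-0.3],"rot": [0,0,0]}])

```text
time: 24.5
position: [0.5624, 0.0903, 0.0917]
tool_rot: [0.01, 1.0, 0.0, 0.0]
ft_force: [-4.0, 0.3, -0.3]
grip_width: 0.0298
grip_force: 55.0
```

Emit:
apply_moves(series=[{"offset": [0,0,-0.05],"rot": [0,0,0]},{"offset": [0,0,-0.1],"rot": [0,0,0]},{"offset": [0,0,-0.15],"rot": [0,0,0]},{"offset": [0,0,-0.15],"rot": [0,0,0]},{"offset": [0,0,-0.15],"rot": [0,0,0]}])

```text
time: 25.0
position: [0.5626, 0.0903, 0.0903]
tool_rot: [0.01, 1.0, 0.0, 0.001]
ft_force: [-3.7, 0.0, -1.0]
grip_width: 0.0296
grip_force: 55.0
```

Emit:
apply_moves(series=[{"offset": [0,0,-0.05],"rot": [0,0,0]},{"offset": [0,0,-0.1],"rot": [0,0,0]},{"offset": [0,0,-0.15],"rot": [0,0,0]},{"offset": [0,0,-0.2],"rot": [0,0,0]},{"offset": [0,0,-0.2],"rot": [0,0,0]}])

```text
time: 25.5
position: [0.5627, 0.0902, 0.089]
tool_rot: [0.01, 1.0, -0.0, 0.001]
ft_force: [-5.7, 1.0, 6.3]
grip_width: 0.0301
grip_force: 55.0
```

Emit:
apply_moves(series=[{"offset": [0,0,-0.05],"rot": [0,0,0]},{"offset": [0,0,-0.1],"rot": [0,0,0]},{"offset": [0,0,-0.1],"rot": [0,0,0]},{"offset": [0,0,-0.1],"rot": [0,0,0]}])

```text
time: 25.9
position: [0.5627, 0.0903, 0.0878]
tool_rot: [0.01, 1.0, -0.0, 0.001]
ft_force: [-5.0, 0.3, 5.0]
grip_width: 0.0295
grip_force: 55.0
```

Emit:
apply_moves(series=[{"offset": [0,0,-0.05],"rot": [0,0,0]},{"offset": [0,0,-0.1],"rot": [0,0,0]},{"offset": [0,0,-0.1],"rot": [0,0,0]},{"offset": [0,0,-0.1],"rot": [0,0,0]}])

```text
time: 26.3
position: [0.5627, 0.0902, 0.0868]
tool_rot: [0.01, 1.0, -0.0, 0.001]
ft_force: [-6.5, -0.8, 5.9]
grip_width: 0.0296
grip_force: 55.0
```

Emit:
apply_moves(series=[{"offset": [0,0,-0.05],"rot": [0,0,0]},{"offset": [0,0,-0.05],"rot": [0,0,0]},{"offset": [0,0,-0.05],"rot": [0,0,0]}])

```text
time: 26.6
position: [0.5628, 0.0902, 0.0864]
tool_rot: [0.01, 1.0, -0.0, 0.001]
ft_force: [-5.1, 0.8, 6.5]
grip_width: 0.0296
grip_force: 55.0
```

Emit:
apply_moves(series=[{"offset": [0,0,-0.05],"rot": [0,0,0]},{"offset": [0,0,-0.05],"rot": [0,0,0]},{"offset": [0,0,-0.05],"rot": [0,0,0]}])

```text
time: 26.9
position: [0.5628, 0.0902, 0.0864]
tool_rot: [0.01, 1.0, -0.0, 0.001]
ft_force: [-5.2, -0.1, 8.1]
grip_width: 0.0296
grip_force: 55.0
```

Emit:
apply_moves(series=[{"offset": [0,0,-0.05],"rot": [0,0,0]},{"offset": [0,0,-0.1],"rot": [0,0,0]},{"offset": [0,0,-0.1],"rot": [0,0,0]}])

```text
time: 27.2
position: [0.5628, 0.0902, 0.0864]
tool_rot: [0.01, 1.0, -0.0, 0.001]
ft_force: [-7.7, -0.2, 16.1]
grip_width: 0.0295
grip_force: 55.0
```

Emit:
apply_moves(series=[{"offset": [0,0,-0.05],"rot": [0,0,0]},{"offset": [0,0,-0.05],"rot": [0,0,0]},{"offset": [0,0,-0.05],"rot": [0,0,0]}])

```text
time: 27.5
position: [0.5628, 0.0903, 0.0863]
tool_rot: [0.01, 1.0, -0.0, 0.001]
ft_force: [-8.3, 0.5, 18.0]
grip_width: 0.0298
grip_force: 55.0
```

The floor is rigid at the expected height. I'll ease off while still gripping, to test the latches before letting go.

Emit:
apply_moves(series=[{"offset": [0,0,0.1],"rot": [0,0,0]},{"offset": [0,0,0.2],"rot": [0,0,0]},{"offset": [0,0,0.25],"rot": [0,0,0]},{"offset": [0,0,0.25],"rot": [0,0,0]}])

```text
time: 27.9
position: [0.5628, 0.0902, 0.0864]
tool_rot: [0.01, 1.0, 0.0, 0.001]
ft_force: [-4.1, 1.2, 4.5]
grip_width: 0.03
grip_force: 55.0
```

Emit:
apply_moves(series=[{"offset": [0,0,0.05],"rot": [0,0,0]},{"offset": [0,0,0.1],"rot": [0,0,0]},{"offset": [0,0,0.1],"rot": [0,0,0]},{"offset": [0,0,0.1],"rot": [0,0,0]}])

```text
time: 28.3
position: [0.5628, 0.0902, 0.0873]
tool_rot: [0.01, 1.0, 0.0, 0.001]
ft_force: [-4.2, 0.6, 2.1]
grip_width: 0.0294
grip_force: 55.0
```

Emit:
apply_moves(series=[{"offset": [0,0,0.05],"rot": [0,0,0]},{"offset": [0,0,0.1],"rot": [0,0,0]},{"offset": [0,0,0.1],"rot": [0,0,0]},{"offset": [0,0,0.1],"rot": [0,0,0]}])

```text
time: 28.7
position: [0.5627, 0.0902, 0.0876]
tool_rot: [0.01, 1.0, 0.0, 0.001]
ft_force: [-1.0, 0.6, -9.9]
grip_width: 0.0295
grip_force: 55.0
```

The latches hold: the pack stops 1.2 mm up and takes a 10 N pull. I'll relax and release.

Emit:
apply_moves(series=[{"offset": [0,0,-0.05],"rot": [0,0,0]},{"offset": [0,0,-0.15],"rot": [0,0,0]},{"offset": [0,0,-0.15],"rot": [0,0,0]},{"offset": [0,0,-0.15],"rot": [0,0,0]}])

```text
time: 29.1
position: [0.5627, 0.0902, 0.0874]
tool_rot: [0.01, 1.0, -0.0, 0.001]
ft_force: [-3.5, 0.8, -0.1]
grip_width: 0.0295
grip_force: 55.0
```

Emit:
apply_moves(series=[{"offset": [0,0,0],"rot": [0,0,0]},{"offset": [0,0,0],"rot": [0,0,0]},{"offset": [0,0,0],"rot": [0,0,0]},{"offset": [0,0,0],"rot": [0,0,0]},{"offset": [0,0,0],"rot": [0,0,0]},{"offset": [0,0,0],"rot": [0,0,0]}], hand=0.85)

```text
time: 29.7
position: [0.563, 0.0902, 0.087]
tool_rot: [0.01, 1.0, -0.0, 0.001]
ft_force: [-0.1, -0.7, -0.6]
grip_width: 0.0689
grip_force: 0.0
```

Emit:
apply_moves(series=[{"offset": [0,0,1],"rot": [0,0,0]},{"offset": [0,0,3],"rot": [0,0,0]},{"offset": [0,0,6],"rot": [0,0,0]},{"offset": [0,0,9],"rot": [0,0,0]},{"offset": [-4,0,12],"rot": [0,0,0]},{"offset": [-7,0,15],"rot": [0,0,0]},{"offset": [-8,0,15],"rot": [0,0,0]},{"offset": [-8,0,15],"rot": [0,0,0]},{"offset": [-8,0,15],"rot": [0,0,0]},{"offset": [-8,0,15],"rot": [0,0,0]}])

```text
time: 30.7
position: [0.4837, 0.0901, 0.2361]
tool_rot: [0.01, 1.0, -0.0, 0.001]
ft_force: [-0.4, 0.0, 0.2]
grip_width: 0.0744
grip_force: 0.0
```

```bash
python3 - <<'E'
from h import *
np.set_printoptions(precision=4,suppress=True)
o=get_obs();print(o['position'],o['ft_force'],o['time'])
for c in('scene','side','wrist'):
  snap(c,'f_%s.png'%c)
  for q in('pack','pack_stem','cover_lip','pocket'):
    print(c,q,[(np.round(x['centre'],4).tolist(),round(x['conf'],2)) for x in nets.spot_point(c,q)[:3]])
E
```

```text
[0.4837 0.0901 0.2361] [-0.3684  0.0191  0.195 ] 30.7
scene pack [([0.5744, 0.0876, 0.023], 0.89), ([0.5208, 0.3635, -0.0032], 0.89)]
scene pack_stem [([0.5661, 0.0923, 0.0827], 0.82), ([0.5169, 0.3587, 0.0609], 0.73), ([0.6232, -0.1765, -0.0018], 0.7)]
scene cover_lip [([0.3808, -0.0713, 0.0479], 0.97), ([0.5695, 0.0909, 0.1182], 0.55)]
scene pocket [([0.5704, 0.09, 0.0226], 0.91), ([0.4257, -0.0629, 0.0207], 0.87)]
side pack [([0.5747, 0.0876, 0.0225], 0.93)]
side pack_stem [([0.5612, 0.0917, 0.0865], 0.61)]
side cover_lip [([0.3851, -0.0733, 0.0448], 0.6), ([0.5653, 0.091, 0.1149], 0.45)]
side pocket [([0.429, -0.0581, 0.022], 0.63), ([0.5706, 0.0889, 0.0238], 0.6)]
wrist pack [([0.5738, 0.0917, 0.023], 0.9)]
wrist pack_stem [([0.5139, 0.3592, 0.0614], 0.84), ([0.5601, 0.0902, 0.0864], 0.63)]
wrist cover_lip [([0.3807, -0.0711, 0.0441], 0.76)]
wrist pocket [([0.4269, -0.0589, 0.0202], 0.86)]
```

The networks agree from three cameras: the pack is at z ≈ 0.023 in the bay, and the cover lip is at z ≈ 0.117, which is about 1.1 rad.

```bash
python3 -c "from rig import hand_in; print(hand_in())"
```

```text
the job is handed in; nothing more can be done
None
```

The pack is latched in the grey charger and released, with the cover resting on its stem at about 1.1 rad. The job was handed in at about 31 s, but the hand-in gave back no verdict.

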